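# Put the stapler away in the desk box and close it up

## Robot

A 6-joint arm with a two-finger parallel gripper is mounted at the origin on the work surface. World frame = base frame: x ahead of the robot, y to its left, z up, the work surface at z = 0. Lengths are in m, angles in degrees, forces in N, time in s.
With the tool pointing down it reaches from about 0.4 to 0.825 m from the base axis. Payload 7 kg.
Tool frame: the origin (TCP) lies on the front face of the gripper's body, between the roots of the fingers; the fingertips stand 66 mm ahead of it and the grasp point (between the pads) lies 47 mm ahead of it (ctrl.grasp_offset is the z of the grasp point in the tool frame, in m); z points along the fingers, y is the direction in which the jaws open and shut (so a half turn about z gives the same grasp; the last joint's range is limited). The gripper opens to 88 mm and grips with 3 to 60 N. Pads are 19 mm wide; open, the fingers measure 130 mm over their backs; the gripper's body (78 mm by 193 mm) begins 47 mm behind the grasp point.
Start: joints at [83.027, 20.546, 0.682, 0, -70.136, -16.507], TCP at [0.269, 0.619, 0.292] pointing down, gripper open.
Joint ranges: [-176.03, 176.03], [-82.01, 121.73], [-58.28, 71.71], [-173.87, 95.51], [-174.79, -0.11], [-173.66, 173.66]. Speed limits (degrees/s): [136.94, 136.94, 172.46, 180, 180, 180].

## Interface

Orientations are given as [roll, pitch, yaw] about the fixed x, y, z axes, in that order (R = Rz(yaw) Ry(pitch) Rx(roll)).
In Python, from plant import ctrl gives the robot as it stands.
- The arm moves only by the shell command python3 -m creep 'ROWS'. ROWS is JSON, a list of rows, each a list of 7 numbers: the turn, a rotation vector about the tool's x, y, z in rad, then the shift along the tool's x, y, z in m, then the opening, from 0 (shut) to 1 (fully open). In form: [[wx, wy, wz, dx, dy, dz, grip], ...]. A call has 1 to 12 rows; each row is the pose to reach, as a shift and turn from the pose commanded when the call began, along the tool's axes at that moment; what a row does not reach only later rows make up. A row lasts 1/12 s, in which the tool goes at most 41.7 mm and 7.16 degrees, less where a joint would pass 70% of its speed; a pose out of reach is approached as far as the arm can. A call with a gripper value outside its range is refused whole. The fingers move at their own pace and stop on an object; the grip force is fixed at half the most. Time passes only in rows, so rows that repeat a pose let the fingers close. It gives the time, the measured TCP pose, the force and the opening at its end, in the units of the state.
- ctrl.get_obs(): the state, without advancing time (a new reading comes with each control period).
- ctrl.snapshot(name): name is "side" or "top" or "wrist"; returns the picture (384x512x3 uint8, blue, green, red); there is no depth.
- ctrl.camera_model(name): a dict with "K" (3x3 intrinsics, pixels), "rvec" (rotation vector, rad) and "tvec" (3), from world to camera coordinates, as OpenCV has them. Camera axes: x right, y down, z forward; pixel columns grow to the right and rows downward; lengths in m; the calibration is good to about 2 mm. A picture is of the moment at which its call begins: read the wrist's pose just before it. camera_model takes no time and is no camera call; for the wrist camera it gives the pose at the moment of the call.
- ctrl.close_job(): hands the job in, once; it reports no verdict.
The state is a dict: "clock": time; "joint_pos": joint angles; "qvel": joint speeds; "tau": joint torques, N m; "tool_pos": TCP position; "orientation": TCP orientation; "force": force on the tool from outside, world axes, zero at the start; "moment": the same for the moment, N m; "opening": finger opening in m.
Only numpy, scipy, OpenCV 4.12 (cv2) and the standard library are available. Lean on these libraries where they do the work, as an engineer would, in place of code of your own. Each camera call takes 0.05 s, during which the arm holds its last target.

## Task

Put the stapler away in the desk box: slide the box's sliding cover right back, set the stapler down (do not drop it) flat on its base on the floor of the bay that this uncovers, beside the pack of staples, and slide the cover fully shut again. Only then tip the box's raised lid forward past upright so that it swings shut over the other bay. Leave the plant, the pencil cup and the tape dispenser standing where they are.

Things in the scene. Friction and masses are not known exactly. Their poses are not given: they have to be found in the camera images.
- box: Light wood desk box fixed to the desk, 160 (x) by 320 (y) by 80 mm; origin: centre of underside, x to its hinge side (away from the robot), y along it. Floor 8 mm, walls 6 mm thick. A divider at y = 0 (10 mm wide, 65 mm tall) parts two bays, each 148 by 149 mm inside: at -y under the sliding cover, at +y (empty) under the lid. Walls 80 mm tall, the -y end wall 65 mm.
- cover (a joint): The sliding cover, a plywood board 146 (x) by 156 (y) by 5 mm lying between the long walls, top face 71 mm above the desk. Metres slid back along the box's +y: 0 = fully shut over the -y bay, 0.145 = fully back, lying over the +y bay. Starts ajar by 0 to 30 mm. About 2 N of friction; stays where it is left.
- cover_ridge (a point): Centre of the push ridge on the cover: 90 mm long (box x), 14 mm thick (box y), 18 mm tall, standing on the cover's top face from 71 to 89 mm above the desk. With the cover shut it lies at y = -125 mm in the box frame; it moves with the cover. Its point axes are those of the box.
- lid (a joint): The hinged plywood lid, radians: 0 = shut, level over the +y bay; pi/2 = upright; rests leaning back against its stop at about 1.88 at the start. Its hinge is almost free, 0.2 kg: it falls shut by its own weight once it is past upright towards the robot.
- lid_hinge (a point): Middle of the lid's hinge line: at (80, 81.5, 80) mm in the box frame; the line runs along the box's y. The lid is 160 mm from hinge to free edge, 157 mm along the hinge and 6 mm thick.
- lid_edge (a point): Middle of the lid's free edge.
- bay_floor (a point): Centre of the inner floor (8 mm above the desk) of the -y bay, under the sliding cover; at (0, -79.5, 8) mm in the box frame, same axes as the box.
- stapler: Grey and steel desk stapler, loose, about 0.25 kg, 130 mm long (x), 48 mm tall; base 38 mm wide (y), 12 mm thick; upper arm 124 by 30 mm, from 32 to 48 mm above its foot, magazine below it 20 mm wide. Origin: centre of underside, z up. It stands in one of three places beside the box, at any yaw within 1.5 rad; plant and pencil cup in the others.
- staple_pack: Cardboard pack of staples, loose, 60 (x) by 34 (y) by 26 mm; lies on the floor of the covered bay close to its -y end wall. Origin at the centre of its underside.
- plant: Small succulent in a white pot, loose, 84 mm across, 123 mm tall; origin at the centre of its underside.
- pencil_cup: Dark steel cup with pencils in it (one piece), loose, 76 mm across, 139 mm tall over the pencils; origin at the centre of its underside.
- tape_dispenser: Black tape dispenser, loose, 50 (x) by 100 (y) by 64 mm tall; stands on the desk behind the box (its hinge side). Origin at the centre of its underside.
Mind the look-alikes: they are no part of the job. Of the things that look like the stapler, the smallest one is meant.

How it is judged (in metres and radians):
On the way, in this order (a step that is already met when the one before it is completed fails the run):
1. the cover is slid back by more than 110 mm (value of joint cover above 0.11 m), for 0.1 s.
2. the stapler stands on its base on the floor of the uncovered bay, let go and at rest (x of stapler in the frame of bay_floor between -0.06 and 0.06 m and y of stapler in the frame of bay_floor between -0.065 and 0.065 m and z of stapler in the frame of bay_floor below 0.006 m and angle between stapler's own z axis and vertical below 0.12 rad and linear speed of stapler below 0.03 m/s and contact force between stapler and the fingers below 0.1 N), for 0.2 s.
3. the cover is slid shut (within 5 mm) (value of joint cover below 0.005 m), for 0.1 s.
4. the lid has swung shut (within 0.05 rad) (value of joint lid below 0.05 rad), for 0.1 s.
At the end, for the whole second after the job is handed in: The stapler is at rest on its base (tilt under 0.12 rad, underside within 6 mm of the floor) in the bay under the sliding cover, its origin within 60 mm (box x) and 65 mm (box y) of that bay's centre; the cover is shut within 5 mm and the lid is shut within 0.05 rad (x of stapler in the frame of bay_floor between -0.06 and 0.06 m and y of stapler in the frame of bay_floor between -0.065 and 0.065 m and z of stapler in the frame of bay_floor below 0.006 m and angle between stapler's own z axis and vertical below 0.12 rad and linear speed of stapler below 0.03 m/s and value of joint cover below 0.005 m and value of joint lid below 0.05 rad); the robot touches nothing.
It fails at once if the plant is moved by more than 30 mm or tipped by more than 0.4 rad (distance of plant from where it was at the start of the episode above 0.03 m or angle between plant's own z axis and vertical above 0.4 rad).
It fails at once if the pencil cup is moved by more than 30 mm or tipped by more than 0.4 rad (distance of pencil_cup from where it was at the start of the episode above 0.03 m or angle between pencil_cup's own z axis and vertical above 0.4 rad).
It fails at once if the tape dispenser is moved by more than 30 mm or tipped by more than 0.4 rad (distance of tape_dispenser from where it was at the start of the episode above 0.03 m or angle between tape_dispenser's own z axis and vertical above 0.4 rad).
It fails at once if the stapler falls freely faster than 0.8 m/s (dropped from more than about 33 mm) (linear speed of stapler above 0.8 m/s and contact force between stapler and the fingers below 0.1 N).
It also fails if it takes over 72 s, if anything falls off the work surface, if the arm or the gripper's body presses on something with over 40 N, if the wrist force passes 120 N, or if a joint passes its speed limit or range.

## Working session

There is one attempt and no reset: what is moved stays moved. The work goes in short steps, Python scripts to look and compute and a shell command to move; the robot and the scene stay as the last step left them, time stands still between calls to the robot, and variables do not carry over. Pictures are saved under pics/ and viewed, and the job is handed in when it is done.

```bash
ls; mkdir -p pics
python3 - <<'E'
from plant import ctrl
import cv2
print(ctrl.get_obs()); print(ctrl.grasp_offset)
for n in ("side","top","wrist"):
    m=ctrl.camera_model(n); print(n,m)
    cv2.imwrite(f"pics/{n}0.png",ctrl.snapshot(n))
E
```

```text
pics
{'clock': 0.0, 'joint_pos': array([ 8.30263215e+01,  2.05924467e+01,  6.34322402e-01, -2.05466010e-02,
       -7.01343623e+01, -1.65069439e+01]), 'qvel': array([ 0.05857878, -0.10489487,  0.02568868, -0.05751481,  0.02049176,
        0.07361683]), 'tau': array([-7.04717295e-04, -5.82710302e+01,  2.93055314e+01,  6.99729145e+00,
        7.01461133e-03, -1.67542430e-04]), 'tool_pos': array([0.26880943, 0.61876369, 0.29121399]), 'orientation': array([ 1.79905837e+02, -7.76202742e-03, -2.34876137e+01]), 'force': array([ 0.27745858,  0.50039297, -0.27216525]), 'moment': array([ 0.0133043 , -0.01977233, -0.00854092]), 'opening': 0.08787832571867574}
0.0468
side {'K': array([[366.10356952,   0.        , 247.58085164],
       [  0.        , 366.10356952, 191.37270402],
       [  0.        ,   0.        ,   1.        ]]), 'rvec': array([ 2.149489  , -0.93929221,  0.40728514]), 'tvec': array([-0.4469362 ,  0.22846009,  0.90372448])}
top {'K': array([[447.48701505,   0.        , 257.96176163],
       [  0.        , 447.48701505, 192.3161957 ],
       [  0.        ,   0.        ,   1.        ]]), 'rvec': array([ 2.10668327, -2.15825716,  0.18860279]), 'tvec': array([-0.15891458,  0.47428838,  1.25142142])}
wrist {'K': array([[295.4417762 ,   0.        , 255.87382612],
       [  0.        , 295.4417762 , 191.00440977],
       [  0.        ,   0.        ,   1.        ]]), 'rvec': array([-1.63870494,  2.49920872,  0.31271998]), 'tvec': array([ 0.67479241, -0.03015734,  0.38744826])}
```

View pics/side0.png

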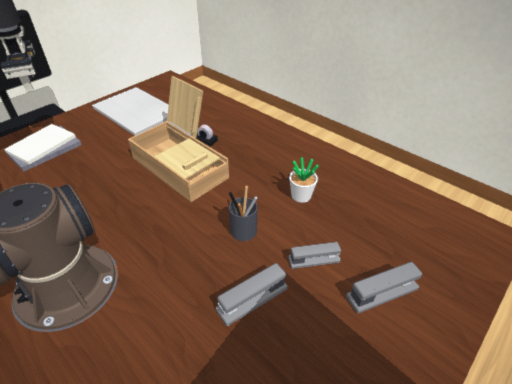

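View pics/top0.png

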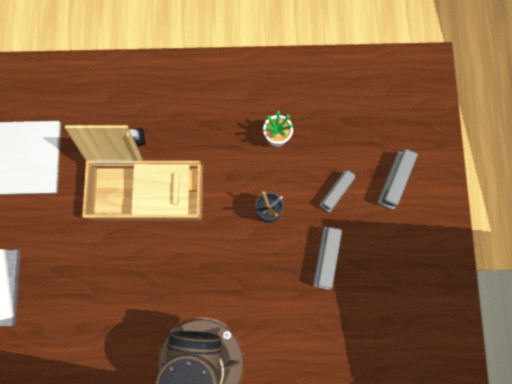

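View pics/wrist0.png

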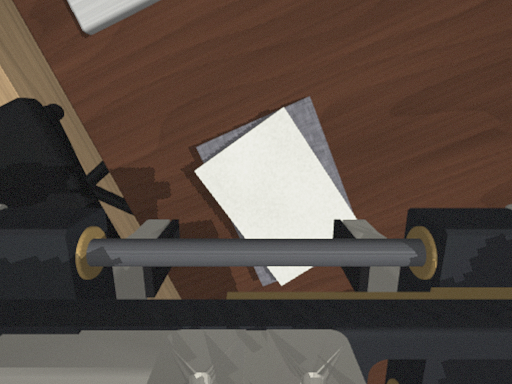

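Stapler candidates, as top-view pixels: (337,191) about 45 px long, (398,179) about 62 px, and (327,258) about 62 px. The smallest, (337,191) (side view (317,254)), fits the description. I'll confirm it in a crop and measure.

```bash
cat > h.py <<'E'
import numpy as np, cv2
from plant import ctrl
def ray(m,uv):
    R,_=cv2.Rodrigues(np.array(m["rvec"])); t=np.array(m["tvec"]).ravel()
    uv=np.atleast_2d(np.array(uv,float))
    d=np.c_[(uv-m["K"][:2,2])/[m["K"][0,0],m["K"][1,1]],np.ones(len(uv))]@R
    return -R.T@t,d
def onplane(m,uv,z):
    c,d=ray(m,uv); return c+d*((z-c[2])/d[:,2])[:,None]
def proj(m,P):
    return cv2.projectPoints(np.atleast_2d(np.array(P,float)),np.array(m["rvec"]),np.array(m["tvec"]),m["K"],None)[0].reshape(-1,2)
E
python3 - <<'E'
from h import *
im=cv2.imread('pics/top0.png'); m=ctrl.camera_model("top")
c=im[140:300,300:430]; a=cv2.resize(c,None,fx=4,fy=4,interpolation=cv2.INTER_CUBIC)[:600]
cv2.imwrite('pics/cropS.png',a)
b=cv2.resize(im[110:230,60:210],None,fx=5,fy=5,interpolation=cv2.INTER_CUBIC); cv2.imwrite('pics/cropB.png',b)
hsv=cv2.cvtColor(im,cv2.COLOR_BGR2HSV)
mask=((hsv[...,1]<60)&(hsv[...,2]>60)).astype(np.uint8)*255
mask[:, :290]=0; mask[:, 430:]=0; mask[:60]=0
n,l,s,ce=cv2.connectedComponentsWithStats(mask)
for i in range(1,n):
    if s[i,4]>100:
        pts=np.argwhere(l==i)[:,::-1].astype(np.float32)
        W=onplane(m,pts,0.048)[:,:2].astype(np.float32)
        print(s[i],ce[i],cv2.minAreaRect(W), W.mean(0))
E
```

```text
[ 378  150   39   60 1163] [397.17282889 178.57867584] ((0.5013285279273987, -0.5738263726234436), (0.056434258818626404, 0.1850140392780304), 64.73015594482422) [ 0.5000282  -0.57362986]
[320 171  35  41 582] [337.07044674 190.68900344] ((0.46976950764656067, -0.39863622188568115), (0.03717295080423355, 0.1339564174413681), 51.754844665527344) [ 0.46852776 -0.39794633]
[ 313  227   29   63 1185] [327.34008439 257.64303797] ((0.28014689683914185, -0.36041441559791565), (0.05427172780036926, 0.17185772955417633), 76.95587921142578) [ 0.2789693  -0.36022586]
```

View pics/cropS.png

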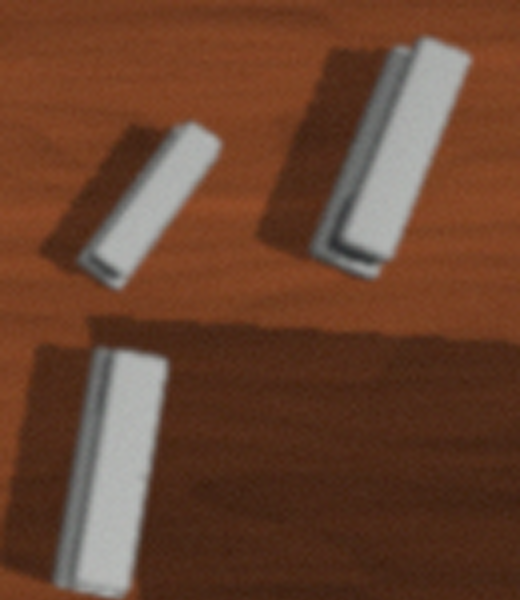

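View pics/cropB.png

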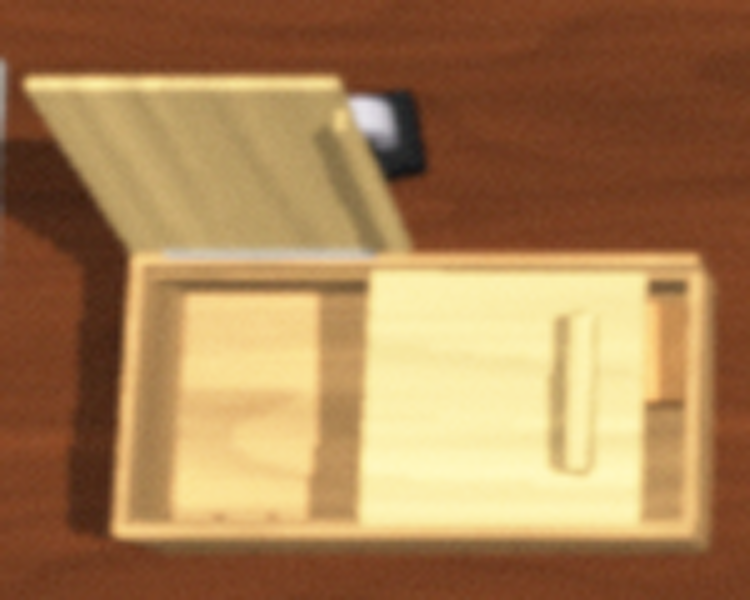

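The crop shows three grey staplers; the small one at left (crop (150,205)) measures 134×37 mm on the z=48 mm plane, the size given, while the others are 170–185 mm long. In the box crop the outer corners are at about (112,535), (130,257), (705,262), (697,545), the ridge at (578,393) and the staple pack at the -y end, rear half (667,350).

Run:
```python
from h import *
m=ctrl.camera_model("top")
f=lambda p,z: onplane(m,np.array(p,float)/5+[60-.4,110-.4],z)
print("corners z.08 FL(robot,+y) RL, RR, FR"); c=f([(112,535),(131,257),(703,258),(700,538)],.08); print(c.round(4), c.mean(0))
print([np.linalg.norm(c[i]-c[(i+1)%4]).round(4) for i in range(4)])
r=f([(580,312),(600,312),(592,471),(568,471)],.089);print("ridge",r.round(4),r.mean(0))
print("cover edges",f([(373,270),(645,270),(640,522),(358,522)],.071).round(4))
print("pack",f([(650,296),(686,296),(686,403),(648,405)],.034).round(4))
print("lid edge",f([(25,85),(340,85)],.232).round(4))
# stapler fine
im=cv2.imread('pics/top0.png'); g=im[165:220,310:365]
cv2.imwrite('pics/st.png',cv2.resize(g,None,fx=10,fy=10,interpolation=cv2.INTER_CUBIC))
s=cv2.imread('pics/side0.png')[235:275,280:350]
cv2.imwrite('pics/st2.png',cv2.resize(s,None,fx=10,fy=10,interpolation=cv2.INTER_CUBIC))
```

```text
corners z.08 FL(robot,+y) RL, RR, FR
[[ 0.4069  0.3193  0.08  ]
 [ 0.5653  0.3154  0.08  ]
 [ 0.557  -0.0086  0.08  ]
 [ 0.3974 -0.0066  0.08  ]] [0.48166533 0.15488426 0.08      ]
[np.float64(0.1584), np.float64(0.3241), np.float64(0.1596), np.float64(0.3261)]
ridge [[0.5253 0.0592 0.089 ]
 [0.525  0.048  0.089 ]
 [0.435  0.0519 0.089 ]
 [0.4354 0.0652 0.089 ]] [0.48017445 0.05609243 0.089     ]
cover edges [[0.5567 0.1807 0.071 ]
 [0.553  0.0256 0.071 ]
 [0.4083 0.0281 0.071 ]
 [0.4121 0.1857 0.071 ]]
pack [[0.5463 0.0283 0.034 ]
 [0.5458 0.0072 0.034 ]
 [0.4821 0.0072 0.034 ]
 [0.4814 0.0293 0.034 ]]
lid edge [[0.6167 0.3136 0.232 ]
 [0.6129 0.155  0.232 ]]
```

View pics/st.png

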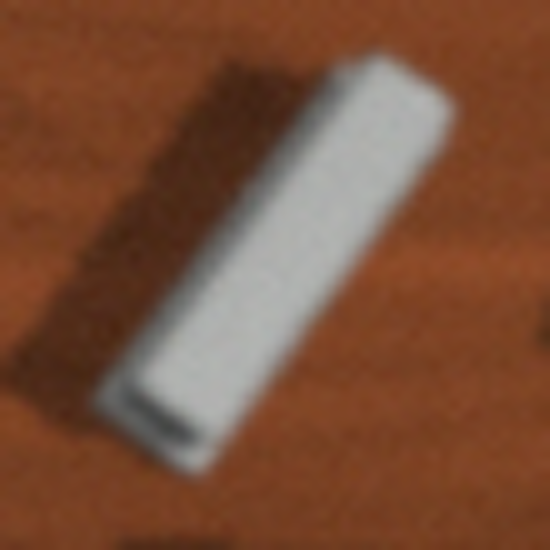

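View pics/st2.png

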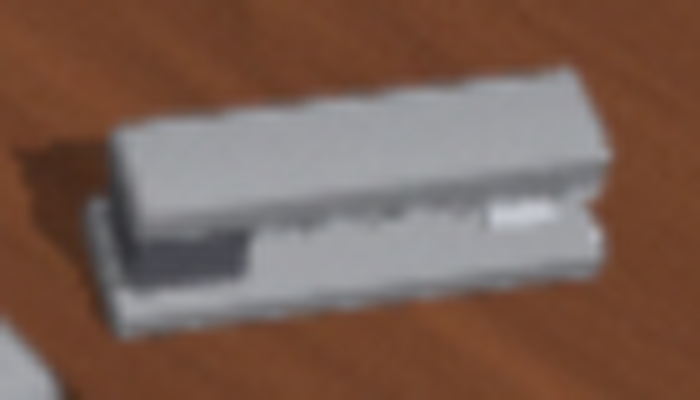

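```bash
cat >> h.py <<'E'
from scipy.spatial.transform import Rotation as Rn
def plan(pos,yaw,o=None):
    """tool-axis shift/turn to reach TCP pos, tool straight down with tool x at yaw deg (mod 180)"""
    o=o or ctrl.get_obs()
    R=Rn.from_euler('xyz',o["orientation"],degrees=True)
    best=None
    for k in (-180,0,180):
        T=Rn.from_euler('xyz',[180,0,yaw+k],degrees=True)
        w=(R.inv()*T).as_rotvec()
        if best is None or np.linalg.norm(w)<np.linalg.norm(best): best=w
    d=R.inv().apply(np.array(pos)-o["tool_pos"])
    print("clock",round(o["clock"],2),"tcp",o["tool_pos"].round(4),"rpy",o["orientation"].round(2),"F",o["force"].round(1),"open",round(o["opening"],4))
    print("turn",best.round(4),"shift",d.round(4))
BO=np.array([.4815,.156]); BY=-1.5
def box(x,y):
    a=np.deg2rad(BY); return BO+[x*np.cos(a)-y*np.sin(a), x*np.sin(a)+y*np.cos(a)]
E
python3 - <<'E'
from h import *
m=ctrl.camera_model("top"); ms=ctrl.camera_model("side")
print("cam",ray(m,(0,0))[0],ray(ms,(0,0))[0])
f=lambda p,z: onplane(m,np.array(p,float)/10+[310-.45,165-.45],z)
nb=f([(97,403),(200,475)],.012); ft=f([(378,52),(457,105)],.048); nt=f([(140,385),(212,438)],.048)
print(nb.round(4),nb.mean(0)); print(nt.round(4),nt.mean(0)); print(ft.round(4),ft.mean(0))
d=(ft.mean(0)-nt.mean(0))[:2];print("len",np.linalg.norm(d),"yaw",np.degrees(np.arctan2(d[1],d[0])),"c",((ft+nt)/2).mean(0))
d=(ft.mean(0)-nb.mean(0))[:2];print("len b",np.linalg.norm(d),"yaw",np.degrees(np.arctan2(d[1],d[0])),"c",((ft+nb)/2).mean(0))
# side: base long edge bottom z=0
g=lambda p,z: onplane(ms,np.array(p,float)/10+[280-.45,235-.45],z)
b=g([(120,338),(603,275)],0); print("side base bottom edge",b.round(4)); d=b[1]-b[0]; print(np.linalg.norm(d),np.degrees(np.arctan2(d[1],d[0])))
t=g([(115,130),(572,68),(608,160),(135,232)],.048); print("side top",t.round(4),t.mean(0))
print("cup/plant/tape",onplane(m,[(269,207)],.09),onplane(m,[(278,130)],.08), onplane(m,[(138,137)],.05))
print("ridge/box", (np.array([.4802,.0561])-BO))
print("TCP over ridge", box(0,-.1)); plan([*box(0,-.1),.20],BY)
E
```

```text
cam [ 0.24796415 -0.16313123  1.31459532] [-0.06868695 -0.68040706  0.77523689]
[[ 0.4337 -0.3498  0.012 ]
 [ 0.4116 -0.379   0.012 ]] [ 0.42264104 -0.36439444  0.012     ]
[[ 0.4334 -0.3572  0.048 ]
 [ 0.4176 -0.377   0.048 ]] [ 0.42554133 -0.36709873  0.048     ]
[[ 0.5293 -0.431   0.048 ]
 [ 0.5131 -0.453   0.048 ]] [ 0.52117678 -0.44200779  0.048     ]
len 0.12148048313718628 yaw -38.07078689577941 c [ 0.47335906 -0.40455326  0.048     ]
len b 0.12543175135180476 yaw -38.22633705844956 c [ 0.47190891 -0.40320112  0.03      ]
side base bottom edge [[ 0.4131 -0.3793  0.    ]
 [ 0.5134 -0.459   0.    ]]
0.12812506806530297 -38.469540490945725
side top [[ 0.4325 -0.3581  0.048 ]
 [ 0.5277 -0.4316  0.048 ]
 [ 0.5085 -0.4545  0.048 ]
 [ 0.4107 -0.3813  0.048 ]] [ 0.46984489 -0.40638666  0.048     ]
cup/plant/tape [[ 0.41989418 -0.19954271  0.09      ]] [[ 0.64370402 -0.23203987  0.08      ]] [[0.64177059 0.17721439 0.05      ]]
ridge/box [-0.0013 -0.0999]
TCP over ridge [0.47888231 0.05603427]
clock 0.15 tcp [0.2689 0.6188 0.2915] rpy [ 1.7993e+02 -1.0000e-02 -2.3490e+01] F [-0.6  0.   0.9] open 0.0877
turn [ 1.200e-03  1.000e-04 -3.837e-01] shift [0.4169 0.4324 0.0921]
```

```bash
python3 -m creep '[[0,0,-0.03,0.01,0.01,0.0,0.4],[0,0,-0.08,0.03,0.031,0.0,0.4],[0,0,-0.16,0.055,0.057,0,0.4],[0,0,-0.24,0.08,0.083,0,0.4],[0,0,-0.32,0.105,0.109,0,0.4],[0,0,-0.384,0.13,0.135,0,0.4],[0,0,-0.384,0.155,0.161,0,0.4],[0,0,-0.384,0.18,0.187,0,0.4],[0,0,-0.384,0.205,0.213,0,0.4],[0,0,-0.384,0.23,0.239,0,0.4],[0,0,-0.384,0.255,0.265,0,0.4],[0,0,-0.384,0.28,0.291,0,0.4]]'
python3 - <<'E'
from h import *
plan([*box(0,-.1),.20],BY)
E
```

```text
clock: 1.15
tool_pos: [0.4099, 0.2388, 0.2922]
orientation: [-180.0, -0.0, -1.5]
force: [0.9, 1.0, 0.1]
opening: 0.0353
clock 1.15 tcp [0.4099 0.2388 0.2922] rpy [-179.99   -0.     -1.45] F [0.9 1.  0.1] open 0.0353
turn [-0.0002 -0.      0.0008] shift [0.0736 0.181  0.0922]
```

```bash
python3 -m creep '[[0,0,0,0.011,0.026,0,0.4],[0,0,0,0.022,0.052,0.01,0.4],[0,0,0,0.033,0.078,0.025,0.4],[0,0,0,0.044,0.104,0.04,0.4],[0,0,0,0.055,0.13,0.055,0.4],[0,0,0,0.066,0.156,0.07,0.4],[0,0,0,0.0735,0.176,0.085,0.4],[0,0,0,0.0735,0.181,0.092,0.4],[0,0,0,0.0735,0.181,0.092,0.4]]'
python3 - <<'E'
from h import *
plan([*box(0,-.1),.142],BY)
m=ctrl.camera_model("wrist"); im=ctrl.snapshot("wrist"); cv2.imwrite("pics/w1.png",im)
cv2.imwrite("pics/s1.png",ctrl.snapshot("side"))
print(proj(m,[[*box(0,-.1),.089],[*box(.045,-.093),.089],[*box(-.045,-.107),.089]]))
E
```

```text
clock: 1.9
tool_pos: [0.4776, 0.056, 0.1983]
orientation: [179.9, 0.2, -1.6]
force: [0.8, -0.1, -0.3]
opening: 0.0351
clock 1.9 tcp [0.4776 0.056  0.1983] rpy [179.9    0.2   -1.65] F [ 0.8 -0.1 -0.3] open 0.0351
turn [ 0.0017  0.0036 -0.0025] shift [ 0.0015 -0.0001  0.0563]
[[255.86038784 209.85242642]
 [245.29961426 146.30994668]
 [265.34975901 266.94844984]]
```

View pics/w1.png

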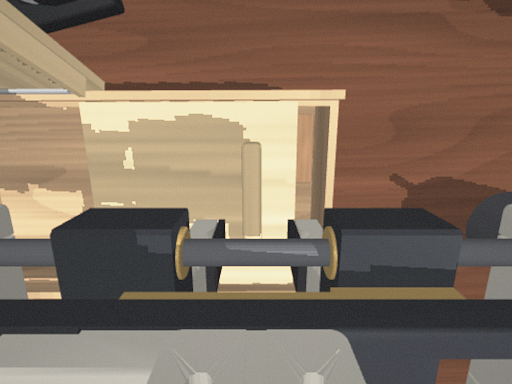

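View pics/s1.png

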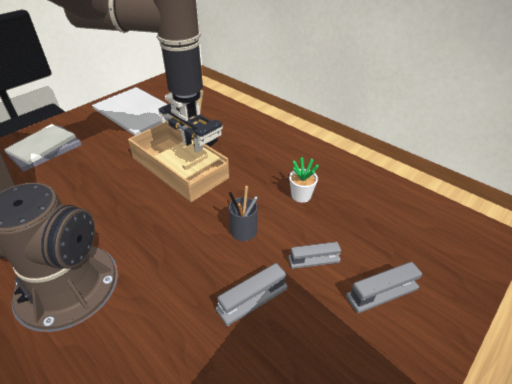

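The wrist view shows the ridge at columns 241–261, centred between the fingers (inner faces about 215 and 293), as predicted. I'll descend and grip it.

```bash
python3 -m creep '[[0,0,0,0.001,0,0.015,0.4],[0,0,0,0.001,0,0.03,0.4],[0,0,0,0.001,0,0.045,0.4],[0,0,0,0.001,0,0.055,0.4],[0,0,0,0.001,0,0.055,0.4],[0,0,0,0.001,0,0.055,0],[0,0,0,0.001,0,0.055,0],[0,0,0,0.001,0,0.055,0],[0,0,0,0.001,0,0.055,0],[0,0,0,0.001,0,0.055,0],[0,0,0,0.001,0,0.055,0],[0,0,0,0.001,0,0.055,0]]'
```

```text
clock: 3.0
tool_pos: [0.4801, 0.0581, 0.146]
orientation: [-180.0, -0.1, -1.5]
force: [-2.4, 1.9, 6.3]
opening: 0.0135
```

```bash
python3 -m creep '[[0,0,0,0,-0.004,0,0],[0,0,0,0,-0.012,0,0],[0,0,0,0,-0.024,0,0],[0,0,0,0,-0.037,0,0],[0,0,0,0,-0.05,0,0],[0,0,0,0,-0.063,0,0],[0,0,0,0,-0.076,0,0],[0,0,0,0,-0.089,0,0],[0,0,0,0,-0.1,0,0],[0,0,0,0,-0.108,0,0],[0,0,0,0,-0.112,0,0],[0,0,0,0,-0.112,0,0]]'
```

```text
clock: 4.0
tool_pos: [0.4829, 0.1707, 0.1461]
orientation: [-180.0, -0.1, -1.4]
force: [-2.7, 2.0, 7.5]
opening: 0.0137
```

```bash
python3 -m creep '[[0,0,0,0,-0.002,0,0],[0,0,0,0,-0.004,0,0],[0,0,0,0,-0.005,0,0],[0,0,0,0,-0.005,0,0]]'; python3 -m creep '[[0,0,0,0,0,0,0.4],[0,0,0,0,0,0,0.4],[0,0,0,0,0,0,0.4],[0,0,0,0,0,0,0.4],[0,0,0,0,0,-0.02,0.4],[0,0,0,0,0,-0.05,0.4],[0,0,0,0,0,-0.08,0.4],[0,0,0,0,0,-0.11,0.4],[0,0,0,0,0,-0.13,0.4],[0,0,0,0,0,-0.13,0.4]]'
python3 - <<'E'
from h import *
cv2.imwrite("pics/w2.png",ctrl.snapshot("wrist"))
cv2.imwrite("pics/t2.png",ctrl.snapshot("top"))
plan([.474,-.4045,.29],-38.2)
E
```

```text
clock: 4.33
tool_pos: [0.483, 0.1748, 0.1461]
orientation: [-180.0, -0.1, -1.5]
force: [-1.8, -0.0, 7.6]
opening: 0.0131
clock: 5.17
tool_pos: [0.4844, 0.1756, 0.2799]
orientation: [-179.8, -0.4, -1.4]
force: [0.2, 0.6, -0.6]
opening: 0.0351
clock 5.27 tcp [0.4827 0.1749 0.2757] rpy [-1.7992e+02 -6.0000e-02 -1.4900e+00] F [-0.1 -0.6 -1. ] open 0.0351
turn [-1.700e-03 -6.000e-04  6.407e-01] shift [ 0.0064  0.5794 -0.0151]
```

View pics/w2.png

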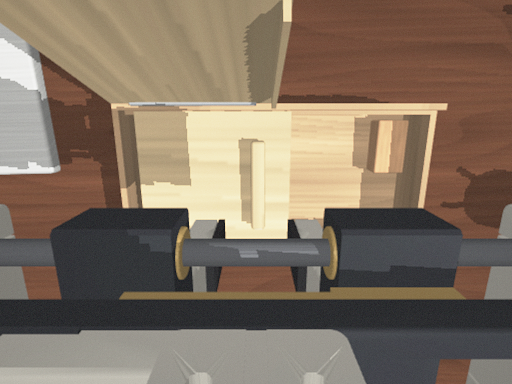

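View pics/t2.png

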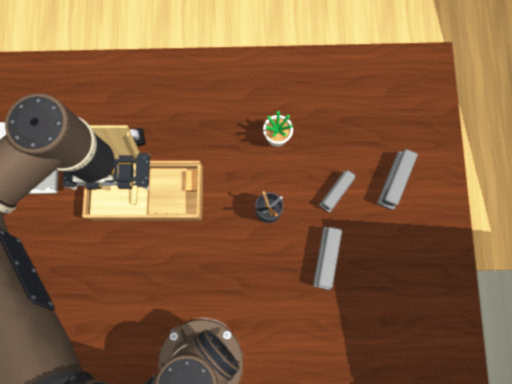

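The cover is back: the ridge is at (258,185) and the staple pack at (388,148) against the -y wall. Next I'll go to the stapler, passing well above the cup.

```bash
python3 -m creep '[[0,0,0.03,0,0.012,-0.005,0.7],[0,0,0.09,0,0.036,-0.015,0.7],[0,0,0.17,0,0.068,-0.025,0.7],[0,0,0.25,0,0.102,-0.025,0.7],[0,0,0.33,0,0.138,-0.025,0.7],[0,0,0.41,0,0.174,-0.025,0.7],[0,0,0.49,0,0.21,-0.025,0.7],[0,0,0.57,0.002,0.246,-0.025,0.7],[0,0,0.64,0.003,0.282,-0.025,0.7],[0,0,0.64,0.004,0.318,-0.025,0.7],[0,0,0.64,0.004,0.354,-0.025,0.7],[0,0,0.64,0.005,0.39,-0.025,0.7]]'
python3 - <<'E'
from h import *
plan([.474,-.4045,.25],-38.2)
E
```

```text
clock: 6.27
tool_pos: [0.4763, -0.2173, 0.299]
orientation: [179.9, 0.1, -38.2]
force: [0.7, 1.0, -0.2]
opening: 0.0613
clock 6.27 tcp [ 0.4763 -0.2173  0.299 ] rpy [ 1.7994e+02  1.1000e-01 -3.8220e+01] F [ 0.7  1.  -0.2] open 0.0613
turn [ 0.0011  0.002  -0.0003] shift [0.1141 0.1484 0.049 ]
```

```bash
python3 -m creep '[[0,0,0,0.02,0.025,0.0,0.7],[0,0,0,0.04,0.051,0.0,0.7],[0,0,0,0.06,0.078,0.005,0.7],[0,0,0,0.08,0.104,0.015,0.7],[0,0,0,0.1,0.13,0.03,0.7],[0,0,0,0.11,0.144,0.04,0.7],[0,0,0,0.114,0.148,0.049,0.7],[0,0,0,0.114,0.148,0.049,0.7],[0,0,0,0.114,0.148,0.049,0.7]]'
python3 - <<'E'
from h import *
m=ctrl.camera_model("wrist"); im=ctrl.snapshot("wrist"); cv2.imwrite("pics/w3.png",im)
a=np.deg2rad(-38.2); u=np.array([np.cos(a),np.sin(a)]); v=np.array([-u[1],u[0]]); c=np.array([.474,-.4045])
P=[[*(c+su*.062*u+sv*.015*v),.048] for su in (-1,1) for sv in(-1,1)]+[[*(c+su*.065*u+sv*.019*v),.012] for su in (-1,1) for sv in(-1,1)]
print(proj(m,P).round(0).tolist())
plan([.474,-.4045,.089],-38.2)
E
```

```text
clock: 7.02
tool_pos: [0.475, -0.4018, 0.2498]
orientation: [180.0, 0.2, -38.2]
force: [-0.4, 0.7, 0.4]
opening: 0.0611
[[273.0, 238.0], [245.0, 238.0], [275.0, 119.0], [244.0, 119.0], [275.0, 228.0], [243.0, 228.0], [276.0, 116.0], [241.0, 116.0]]
clock 7.07 tcp [ 0.4756 -0.4015  0.2509] rpy [ 1.7998e+02  6.0000e-02 -3.8150e+01] F [ 0.2 -0.5  1.1] open 0.0615
turn [0.0003 0.001  0.0008] shift [0.0007 0.0033 0.1619]
```

View pics/w3.png

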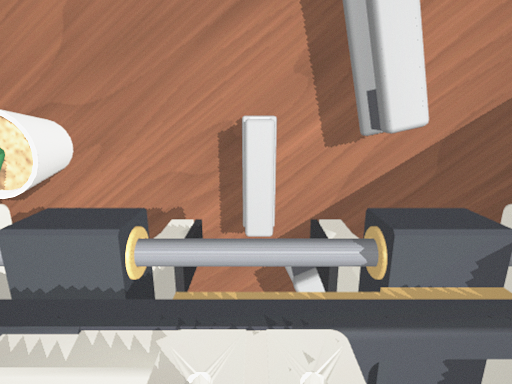

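The wrist view shows the stapler's top spanning columns 243–276 and rows 116–236. My projection predicted 244–275 and 116–238, so I'll descend.

```bash
python3 -m creep '[[0,0,0,0.001,0.003,0.02,0.7],[0,0,0,0.001,0.003,0.045,0.7],[0,0,0,0.001,0.003,0.07,0.7],[0,0,0,0.001,0.003,0.095,0.7],[0,0,0,0.001,0.003,0.12,0.7],[0,0,0,0.001,0.003,0.14,0.7],[0,0,0,0.001,0.003,0.155,0.7],[0,0,0,0.001,0.003,0.162,0.7],[0,0,0,0.001,0.003,0.162,0.7],[0,0,0,0.001,0.003,0.162,0.7]]'
python3 - <<'E'
from h import *
plan([.474,-.4045,.089],-38.2)
E
```

```text
clock: 7.9
tool_pos: [0.4755, -0.4047, 0.0903]
orientation: [-180.0, -0.1, -38.1]
force: [0.4, -0.8, 0.8]
opening: 0.0612
clock 7.9 tcp [ 0.4755 -0.4047  0.0903] rpy [-1.800e+02 -7.000e-02 -3.807e+01] F [ 0.4 -0.8  0.8] open 0.0612
turn [-0.0001 -0.0012  0.0022] shift [-0.0013  0.0008  0.0013]
```

```bash
python3 -m creep '[[0,0,0,-0.001,0.001,0.001,0],[0,0,0,-0.001,0.001,0.001,0],[0,0,0,-0.001,0.001,0.001,0],[0,0,0,-0.001,0.001,0.001,0],[0,0,0,-0.001,0.001,0.001,0],[0,0,0,-0.001,0.001,0.001,0],[0,0,0,-0.001,0.001,0.001,0],[0,0,0,-0.001,0.001,0.001,0],[0,0,0,-0.001,0.001,0.001,0],[0,0,0,-0.001,0.001,0.001,0]]'; python3 -m creep '[[0,0,0,0,0,-0.005,0],[0,0,0,0,0,-0.015,0],[0,0,0,0,0,-0.03,0],[0,0,0,0,0,-0.05,0],[0,0,0,0,0,-0.075,0],[0,0,0,0,0,-0.1,0],[0,0,0,0,0,-0.13,0],[0,0,0,0,0,-0.16,0],[0,0,0,0,0,-0.19,0],[0,0,0,0,0,-0.205,0],[0,0,0,0,0,-0.21,0]]'
python3 - <<'E'
from h import *
cv2.imwrite("pics/s4.png",ctrl.snapshot("side"))
plan([*box(0,-.062),.25],BY)
E
```

```text
clock: 8.73
tool_pos: [0.4735, -0.4053, 0.0885]
orientation: [-180.0, -0.0, -38.1]
force: [-0.8, 1.4, 4.6]
opening: 0.0297
clock: 9.65
tool_pos: [0.4739, -0.4057, 0.3021]
orientation: [-180.0, -0.3, -38.1]
force: [-0.2, -0.2, -3.3]
opening: 0.0297
clock 9.7 tcp [ 0.4737 -0.4055  0.301 ] rpy [-179.95   -0.21  -38.15] F [-0.2 -1.2 -2.9] open 0.0298
turn [ 4.000e-04 -3.800e-03 -6.397e-01] shift [-0.3039 -0.3966  0.0502]
```

View pics/s4.png

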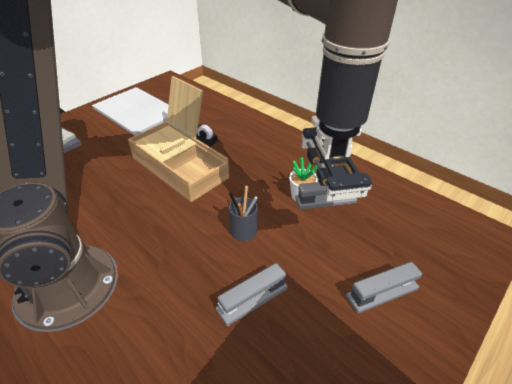

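The stapler is held (opening 29.7 mm, arm width 30 mm) and hanging at (330,190). I'll carry it over to the bay.

```bash
python3 -m creep '[[0,0,-0.02,-0.008,-0.01,0,0],[0,0,-0.07,-0.022,-0.029,0,0],[0,0,-0.14,-0.041,-0.054,0,0],[0,0,-0.21,-0.062,-0.081,0,0],[0,0,-0.28,-0.083,-0.108,0,0],[0,0,-0.35,-0.104,-0.136,0,0],[0,0,-0.42,-0.125,-0.163,0,0],[0,0,-0.49,-0.146,-0.19,0,0],[0,0,-0.56,-0.167,-0.218,0,0],[0,0,-0.61,-0.188,-0.245,0,0],[0,0,-0.64,-0.209,-0.273,0,0],[0,0,-0.64,-0.228,-0.297,0,0]]'; python3 -m creep '[[0,0,0,0,-0.02,0,0],[0,0,0,0,-0.045,0,0],[0,0,0,0,-0.07,0,0],[0,0,0,0,-0.085,0,0],[0,0,0,0,-0.085,0,0],[0,0,0,0,-0.085,0,0]]'
python3 - <<'E'
from h import *
plan([*box(0,-.062),.20],BY)
m=ctrl.camera_model("wrist");cv2.imwrite("pics/w5.png",ctrl.snapshot("wrist"))
cv2.imwrite("pics/s5.png",ctrl.snapshot("side"))
print(proj(m,[[*box(x,y),.08] for x,y in((.08,-.16),(.08,.16),(.08,0))]).round(0).tolist())
E
```

```text
clock: 10.7
tool_pos: [0.4759, -0.0288, 0.2964]
orientation: [180.0, 0.2, -1.3]
force: [1.0, -0.7, -4.0]
opening: 0.0298
clock: 11.2
tool_pos: [0.4785, 0.0548, 0.2964]
orientation: [179.9, 0.2, -1.4]
force: [0.4, 0.5, -2.6]
opening: 0.0296
clock 11.2 tcp [0.4785 0.0548 0.2964] rpy [179.94   0.18  -1.36] F [ 0.4  0.5 -2.6] open 0.0296
turn [0.0011 0.0031 0.0025] shift [ 0.0007 -0.0394  0.0964]
[[315.0, 101.0], [-6.0, 100.0], [154.0, 101.0]]
```

View pics/w5.png

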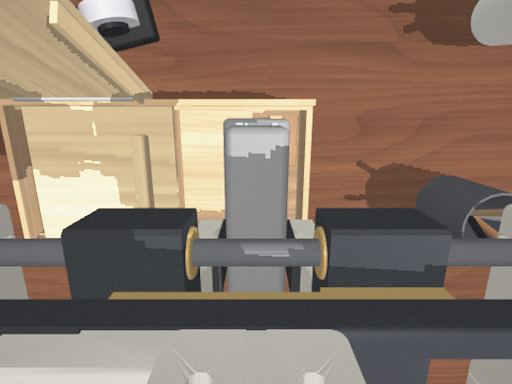

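View pics/s5.png

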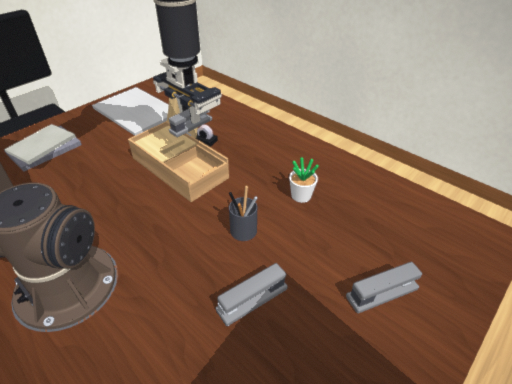

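```bash
python3 -m creep '[[0,0,0,0.001,-0.01,0,0],[0,0,0,0.001,-0.028,0,0],[0,0,0,0.001,-0.039,0.015,0],[0,0,0,0.001,-0.039,0.04,0],[0,0,0,0.001,-0.039,0.065,0],[0,0,0,0.001,-0.039,0.085,0],[0,0,0,0.001,-0.039,0.096,0],[0,0,0,0.001,-0.039,0.096,0],[0,0,0,0.001,-0.039,0.096,0]]'
python3 - <<'E'
from h import *
plan([*box(0,-.062),.0965],BY)
m=ctrl.camera_model("wrist");cv2.imwrite("pics/w6.png",ctrl.snapshot("wrist"))
print(proj(m,[[*box(.065,-.062+s*.019),.124] for s in(-1,1)]+[[*box(.074,y),.08] for y in(-.154,-.005)]).round(0).tolist())
E
```

```text
clock: 12.05
tool_pos: [0.4816, 0.0927, 0.2019]
orientation: [179.9, 0.1, -1.5]
force: [0.9, 1.1, -1.9]
opening: 0.0299
clock 12.05 tcp [0.4816 0.0927 0.2019] rpy [ 1.7994e+02  6.0000e-02 -1.5100e+00] F [ 0.9  1.1 -1.9] open 0.0299
turn [ 0.001   0.0011 -0.0002] shift [-0.0017 -0.0014  0.1054]
[[288.0, 122.0], [220.0, 122.0], [387.0, 107.0], [172.0, 107.0]]
```

View pics/w6.png

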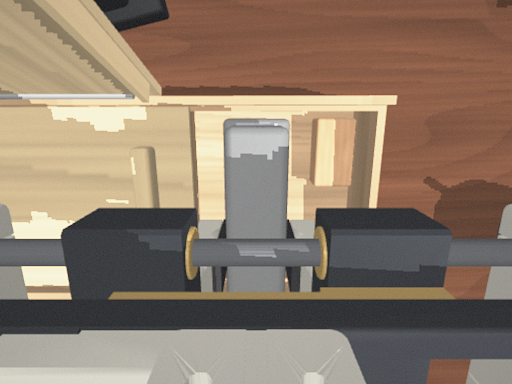

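The stapler (columns 224–290) lies between the divider edge (195) and the staple pack (314–355), with clearance to the rear wall. I'll lower it.

```bash
python3 -m creep '[[0,0,0,-0.001,-0.001,0.012,0],[0,0,0,-0.001,-0.001,0.03,0],[0,0,0,-0.001,-0.001,0.048,0],[0,0,0,-0.001,-0.001,0.064,0],[0,0,0,-0.001,-0.001,0.078,0],[0,0,0,-0.001,-0.001,0.088,0],[0,0,0,-0.001,-0.001,0.094,0],[0,0,0,-0.001,-0.001,0.098,0],[0,0,0,-0.001,-0.001,0.1,0],[0,0,0,-0.001,-0.001,0.1,0]]'
python3 - <<'E'
from h import *
plan([*box(0,-.062),.0965],BY)
E
```

```text
clock: 12.93
tool_pos: [0.4811, 0.0943, 0.1026]
orientation: [-180.0, -0.0, -1.5]
force: [0.5, -0.6, -2.7]
opening: 0.0299
clock 12.93 tcp [0.4811 0.0943 0.1026] rpy [-1.7998e+02 -4.0000e-02 -1.4800e+00] F [ 0.5 -0.6 -2.7] open 0.0299
turn [-0.0003 -0.0007  0.0004] shift [-0.0012  0.0003  0.0061]
```

```bash
python3 -m creep '[[0,0,0,-0.001,0,0.002,0],[0,0,0,-0.001,0,0.004,0],[0,0,0,-0.001,0,0.005,0],[0,0,0,-0.001,0,0.0055,0],[0,0,0,-0.001,0,0.0055,0]]'
```

```text
clock: 13.35
tool_pos: [0.4797, 0.0942, 0.0967]
orientation: [-180.0, -0.0, -1.5]
force: [-0.8, -0.3, -3.3]
opening: 0.0299
```

```bash
python3 -m creep '[[0,0,0,0,0,0.0005,0],[0,0,0,0,0,0.001,0],[0,0,0,0,0,0.001,0]]';  python3 -m creep '[[0,0,0,0,0,0.0005,0],[0,0,0,0,0,0.001,0],[0,0,0,0,0,0.001,0]]'
```

```text
clock: 13.6
tool_pos: [0.4798, 0.0942, 0.0964]
orientation: [-180.0, -0.0, -1.5]
force: [-4.5, 0.9, 6.7]
opening: 0.0296
clock: 13.85
tool_pos: [0.4798, 0.0944, 0.0963]
orientation: [-180.0, -0.0, -1.4]
force: [-8.6, 0.9, 19.4]
opening: 0.0298
```

Contact with the floor (19 N), so I'll release it and lift.

```bash
python3 -m creep '[[0,0,0,0,0,-0.001,0],[0,0,0,0,0,-0.001,0.48],[0,0,0,0,0,-0.001,0.48],[0,0,0,0,0,-0.001,0.48],[0,0,0,0,0,-0.001,0.48],[0,0,0,0,0,-0.001,0.48]]';  python3 -m creep '[[0,0,0,0,0,-0.005,0.48],[0,0,0,0,0,-0.015,0.48],[0,0,0,0,0,-0.03,0.48],[0,0,0,0,0,-0.05,0.48],[0,0,0,0,0,-0.075,0.48],[0,0,0,0,0,-0.1,0.48],[0,0,0,0,0,-0.12,0.48],[0,0,0,0,0,-0.12,0.48]]'
python3 - <<'E'
from h import *
m=ctrl.camera_model("wrist");cv2.imwrite("pics/w7.png",ctrl.snapshot("wrist"))
cv2.imwrite("pics/s7.png",cv2.resize(ctrl.snapshot("side")[100:220,100:260],None,fx=5,fy=5,interpolation=cv2.INTER_CUBIC)[:600])
print(proj(m,[[*box(.062,-.062+s*.015),.056] for s in(-1,1)]).round(0).tolist())
plan([*box(0,.02),.20],BY)
E
```

```text
clock: 14.35
tool_pos: [0.4798, 0.0942, 0.0956]
orientation: [180.0, -0.0, -1.5]
force: [0.4, 0.9, -0.1]
opening: 0.0418
clock: 15.02
tool_pos: [0.4816, 0.0949, 0.2202]
orientation: [-179.8, -0.4, -1.4]
force: [1.1, 0.3, -0.4]
opening: 0.0419
[[276.0, 125.0], [240.0, 125.0]]
clock 15.12 tcp [0.4799 0.0943 0.2167] rpy [-1.7992e+02 -1.1000e-01 -1.4800e+00] F [-0.3  0.5 -0.3] open 0.042
turn [-0.0015 -0.0018  0.0003] shift [-0.0001 -0.0817  0.0168]
```

View pics/w7.png

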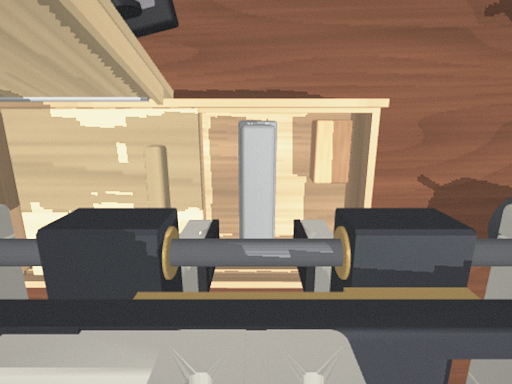

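View pics/s7.png

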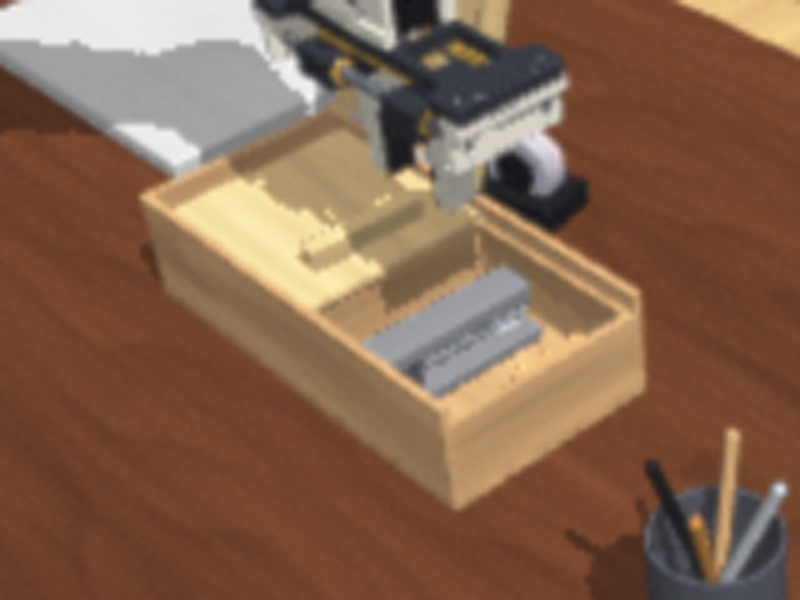

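The stapler stands flat in the bay, with its top at columns 240–277 and far end at row 121 as predicted. Now I'll shut the cover.

```bash
python3 -m creep '[[0,0,0,0,-0.015,0,0.42],[0,0,0,0,-0.035,0,0.42],[0,0,0,0,-0.055,0,0.42],[0,0,0,0,-0.072,0,0.42],[0,0,0,0,-0.081,0.01,0.42],[0,0,0,0,-0.081,0.03,0.42],[0,0,0,0,-0.081,0.05,0.42],[0,0,0,0,-0.081,0.065,0.42],[0,0,0,0,-0.081,0.071,0.42],[0,0,0,0,-0.081,0.071,0.42],[0,0,0,0,-0.081,0.071,0.42]]'
python3 - <<'E'
from h import *
plan([.482,.1748,.146],BY)
E
```

```text
clock: 16.03
tool_pos: [0.4817, 0.1748, 0.1442]
orientation: [179.9, 0.1, -1.5]
force: [-0.2, 0.4, 0.4]
opening: 0.0366
clock 16.03 tcp [0.4817 0.1748 0.1442] rpy [ 1.7994e+02  5.0000e-02 -1.4800e+00] F [-0.2  0.4  0.4] open 0.0366
turn [0.0011 0.0009 0.0004] shift [ 0.0003 -0.     -0.0018]
```

```bash
python3 -m creep '[[0,0,0,0,0,-0.002,0],[0,0,0,0,0,-0.002,0],[0,0,0,0,0,-0.002,0],[0,0,0,0,0,-0.002,0],[0,0,0,0,0,-0.002,0],[0,0,0,0,0,-0.002,0],[0,0,0,0,0,-0.002,0]]'; python3 -m creep '[[0,0,0,0,0.004,0,0],[0,0,0,0,0.014,0,0],[0,0,0,0,0.028,0,0],[0,0,0,0,0.042,0,0],[0,0,0,0,0.056,0,0],[0,0,0,0,0.07,0,0],[0,0,0,0,0.084,0,0],[0,0,0,0,0.098,0,0],[0,0,0,0,0.112,0,0],[0,0,0,0,0.124,0,0],[0,0,0,0,0.132,0,0],[0,0,0,0,0.132,0,0]]'
```

```text
clock: 16.62
tool_pos: [0.482, 0.1751, 0.1473]
orientation: [-180.0, -0.0, -1.5]
force: [-1.7, -1.6, 6.3]
opening: 0.0133
clock: 17.62
tool_pos: [0.4787, 0.0422, 0.1473]
orientation: [-180.0, -0.1, -1.5]
force: [-0.7, -2.2, 4.9]
opening: 0.0135
```

```bash
python3 -m creep '[[0,0,0,0,0.003,0,0],[0,0,0,0,0.006,0,0],[0,0,0,0,0.008,0,0],[0,0,0,0,0.008,0,0]]';python3 -m creep '[[0,0,0,0,0.001,0,0],[0,0,0,0,0.002,0,0],[0,0,0,0,0.002,0,0]]'; python3 -m creep '[[0,0,0,0,0.001,0,0],[0,0,0,0,0.002,0,0],[0,0,0,0,0.002,0,0]]'
```

```text
clock: 17.95
tool_pos: [0.4786, 0.0354, 0.1473]
orientation: [-180.0, -0.1, -1.5]
force: [-0.8, -1.1, 6.3]
opening: 0.0138
clock: 18.2
tool_pos: [0.4785, 0.0337, 0.1472]
orientation: [-180.0, -0.1, -1.5]
force: [-2.1, 1.1, 6.6]
opening: 0.0134
clock: 18.45
tool_pos: [0.4785, 0.0317, 0.1472]
orientation: [-180.0, -0.1, -1.5]
force: [-1.6, 1.7, 6.0]
opening: 0.0136
```

```bash
python3 -m creep '[[0,0,0,0,0.001,0,0],[0,0,0,0,0.002,0,0],[0,0,0,0,0.002,0,0]]';python3 -m creep '[[0,0,0,0,0.001,0,0],[0,0,0,0,0.002,0,0],[0,0,0,0,0.002,0,0]]'
```

```text
clock: 18.7
tool_pos: [0.4785, 0.0299, 0.1473]
orientation: [-179.9, -0.1, -1.5]
force: [-2.6, 3.3, 7.2]
opening: 0.0136
clock: 18.95
tool_pos: [0.4785, 0.0296, 0.1472]
orientation: [-179.8, -0.1, -1.5]
force: [-6.0, 14.4, 7.9]
opening: 0.0135
```

The stop is reached (14 N, position no longer advancing). I'll release, lift and check.

```bash
python3 -m creep '[[0,0,0,0,-0.002,0,0.4],[0,0,0,0,-0.002,0,0.4],[0,0,0,0,-0.002,0,0.4],[0,0,0,0,-0.002,0,0.4],[0,0,0,0,-0.002,-0.01,0.4],[0,0,0,0,-0.002,-0.035,0.4],[0,0,0,0,-0.002,-0.07,0.4],[0,0,0,0,-0.002,-0.105,0.4],[0,0,0,0,-0.002,-0.14,0.4],[0,0,0,0,-0.002,-0.175,0.1],[0,0,0,0,-0.002,-0.205,0],[0,0,0,0,-0.002,-0.215,0]]'
python3 - <<'E'
from h import *
m=ctrl.camera_model("wrist");cv2.imwrite("pics/w8.png",ctrl.snapshot("wrist"))
print(proj(m,[[*box(.0,-.125),.089],[*box(.045,-.125),.089]]).round(0).tolist())
plan([*box(.16,.082),.35],BY)
E
```

```text
clock: 19.95
tool_pos: [0.4792, 0.029, 0.3666]
orientation: [-179.9, -0.4, -1.5]
force: [0.7, 0.2, 0.9]
opening: 0.0204
[[255.0, 172.0], [255.0, 136.0]]
clock 20.0 tcp [0.4794 0.0291 0.3664] rpy [-179.89   -0.39   -1.48] F [0.6 0.3 2.2] open 0.0162
turn [-0.002  -0.0067  0.0004] shift [ 0.1588 -0.2088  0.0179]
```

View pics/w8.png

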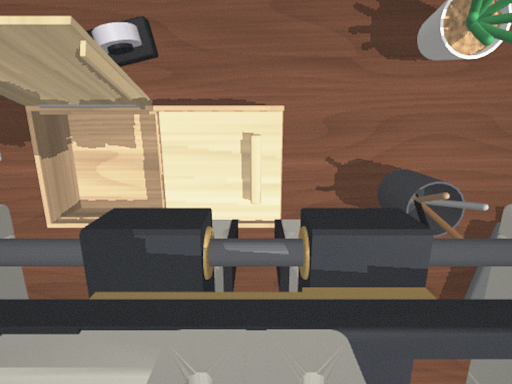

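The cover is shut: the ridge centre is at (254,170) against a predicted (255,172). Now I'll go over and behind the lid with the fingers shut.

```bash
python3 -m creep '[[0,0,0,0.01,-0.013,0,0],[0,0,0,0.028,-0.037,0,0],[0,0,0,0.048,-0.063,0,0],[0,0,0,0.068,-0.089,0,0],[0,0,0,0.088,-0.116,0,0],[0,0,0,0.108,-0.142,0,0],[0,0,0,0.128,-0.168,0,0],[0,0,0,0.148,-0.194,0,0],[0,0,0,0.159,-0.209,0,0],[0,0,0,0.159,-0.209,0,0],[0,0,0,0.159,-0.209,0,0]]'
python3 - <<'E'
from h import *
cv2.imwrite("pics/s9.png",cv2.resize(ctrl.snapshot("side")[40:190,80:280],None,fx=4,fy=4))
plan([*box(.16,.082),.258],BY)
E
```

```text
clock: 20.92
tool_pos: [0.6426, 0.2349, 0.3583]
orientation: [179.9, 0.2, -1.4]
force: [0.2, 0.6, -0.1]
opening: 0.0006
clock 20.97 tcp [0.6422 0.2342 0.3594] rpy [ 1.799e+02  1.600e-01 -1.470e+00] F [-0.3 -0.5  0.1] open 0.0008
turn [0.0018 0.0028 0.0005] shift [0.0016 0.0002 0.1014]
```

View pics/s9.png

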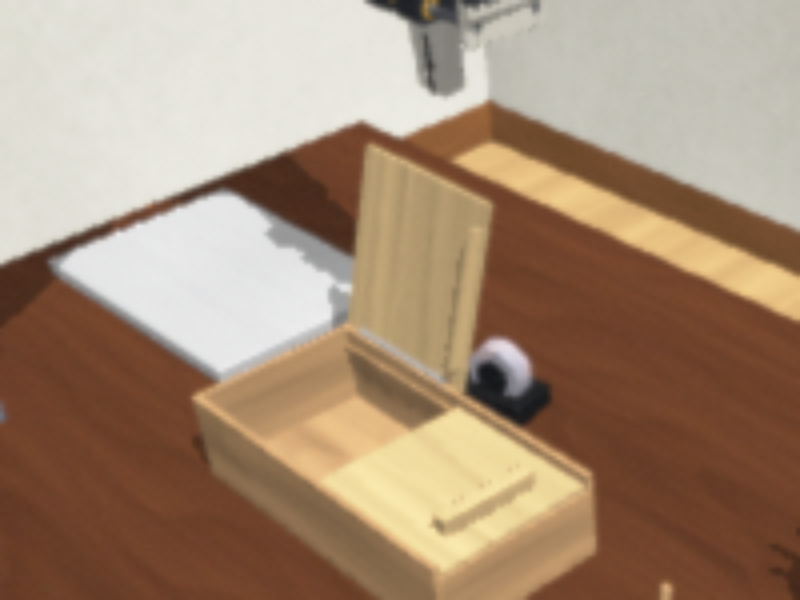

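The shut fingers (440,75) are above and behind the lid's edge (430,175); the lid is clear. I'll lower and then push towards the robot.

```bash
python3 -m creep '[[0,0,0,0.002,0,0.015,0],[0,0,0,0.002,0,0.035,0],[0,0,0,0.002,0,0.06,0],[0,0,0,0.002,0,0.08,0],[0,0,0,0.002,0,0.095,0],[0,0,0,0.002,0,0.101,0],[0,0,0,0.002,0,0.101,0]]'; python3 -m creep '[[0,0,0,-0.008,0,0,0],[0,0,0,-0.018,0,0,0],[0,0,0,-0.028,0,0,0],[0,0,0,-0.038,0,0,0],[0,0,0,-0.048,0,0,0],[0,0,0,-0.058,0,0,0],[0,0,0,-0.064,0,0,0],[0,0,0,-0.064,0,0,0]]';python3 - <<'E'
from h import *
cv2.imwrite("pics/s10.png",cv2.resize(ctrl.snapshot("side")[40:190,80:280],None,fx=4,fy=4))
plan([*box(.06,.082),.258],BY)
E
```

```text
clock: 21.55
tool_pos: [0.6434, 0.2329, 0.2592]
orientation: [179.9, 0.1, -1.5]
force: [0.5, -0.6, -0.3]
opening: 0.0007
clock: 22.22
tool_pos: [0.579, 0.2358, 0.2613]
orientation: [-180.0, -0.0, -1.4]
force: [0.0, 0.2, -0.6]
opening: 0.0002
clock 22.27 tcp [0.5798 0.2358 0.2612] rpy [-1.7998e+02 -3.0000e-02 -1.4300e+00] F [ 0.5  0.7 -0.1] open 0.0007
turn [-0.0004 -0.0005  0.0013] shift [-0.0361  0.0003  0.0031]
```

View pics/s10.png

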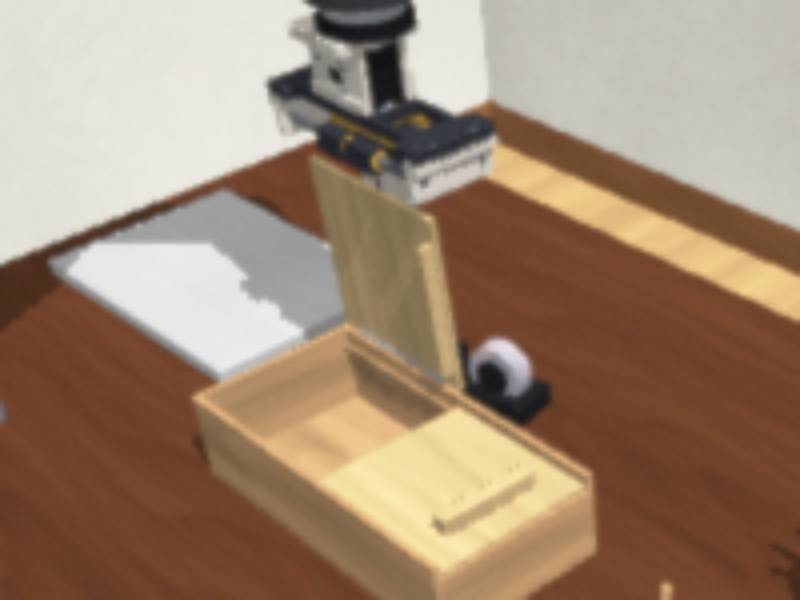

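```bash
python3 -m creep '[[0,0,0,-0.01,0,0,0],[0,0,0,-0.02,0,0,0],[0,0,0,-0.03,0,0,0],[0,0,0,-0.036,0,0,0],[0,0,0,-0.036,0,0,0],[0,0,0,-0.036,0,0,0],[0,0,0,-0.036,0,-0.02,0],[0,0,0,-0.036,0,-0.05,0],[0,0,0,-0.036,0,-0.08,0],[0,0,0,-0.036,0,-0.1,0],[0,0,0,-0.036,0,-0.1,0],[0,0,0,-0.036,0,-0.1,0]]';python3 - <<'E'
from h import *
cv2.imwrite("pics/s11.png",cv2.resize(ctrl.snapshot("side")[40:190,80:280],None,fx=4,fy=4))
cv2.imwrite("pics/t11.png",ctrl.snapshot("top"))
plan([*box(-.1,.082),.36],BY)
E
```

```text
clock: 23.27
tool_pos: [0.545, 0.2368, 0.3619]
orientation: [-179.9, -0.1, -1.5]
force: [-0.5, 0.2, -1.3]
opening: 0.0002
clock 23.37 tcp [0.5443 0.2364 0.3597] rpy [ 1.7997e+02  7.0000e-02 -1.4900e+00] F [-0.3  0.4  0.4] open 0.0005
turn [0.0005 0.0011 0.0001] shift [-1.606e-01 -0.000e+00 -1.000e-04]
```

View pics/s11.png

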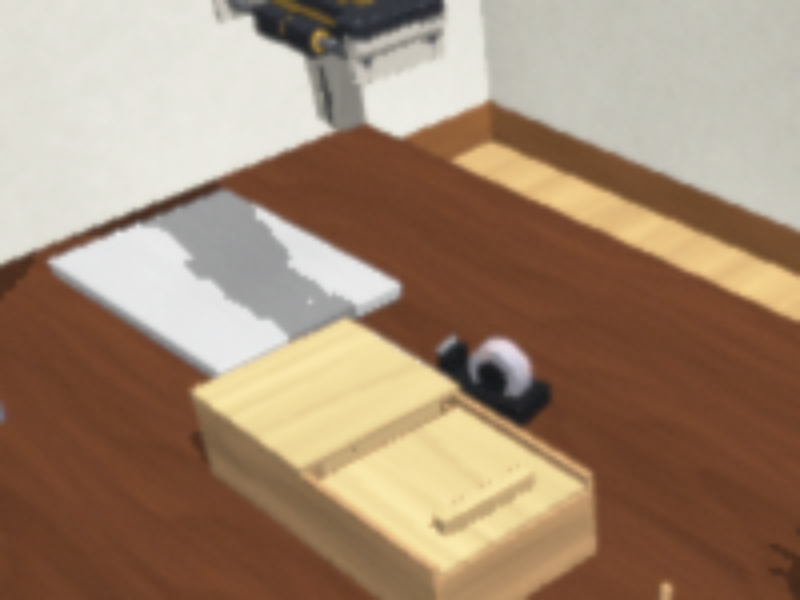

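View pics/t11.png

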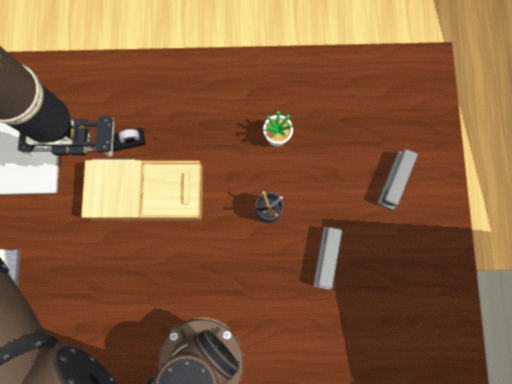

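Both views show the lid level and shut, the cover shut with its ridge at top-view (185,188), and the other objects at their original pixels. One numeric check, then I'll hand in.

Run:
```python
from h import *
m=ctrl.camera_model("top"); ms=ctrl.camera_model("side")
im=ctrl.snapshot("top")
cv2.imwrite("pics/t12.png",cv2.resize(im[145:230,70:215],None,fx=5,fy=5,interpolation=cv2.INTER_CUBIC))
a=cv2.imread('pics/top0.png'); d=cv2.absdiff(a,im).max(2)
for n,(x0,y0,x1,y1) in dict(plant=(262,110,296,148),cup=(252,190,286,224),tape=(132,128,146,146)).items(): print(n,(d[y0:y1,x0:x1]>50).sum())
print("shut-ridge px",proj(m,[[*box(x,y),.089] for x in(-.045,.045) for y in(-.118,-.132)]).round(1).tolist())
print("lid corners px",proj(m,[[*box(-.08,y),.086] for y in(.003,.16)]).round(1).tolist())
```

```text
plant 0
cup 0
tape 29
shut-ridge px [[182.6, 204.3], [187.7, 204.3], [183.6, 172.5], [188.6, 172.5]]
lid corners px [[138.5, 216.9], [81.6, 216.8]]
```

View pics/t12.png

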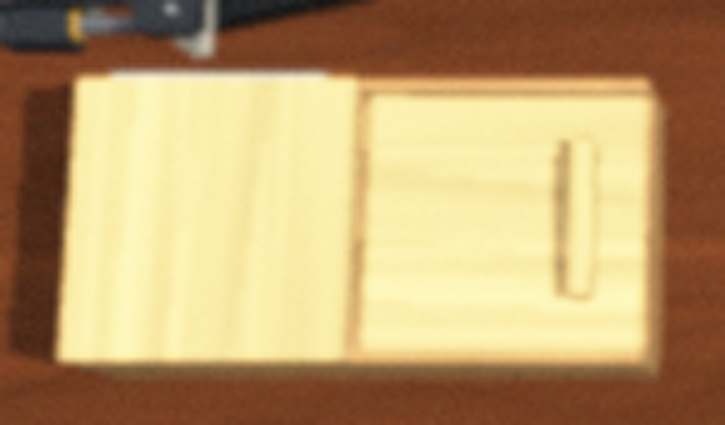

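```bash
python3 -c "
from plant import ctrl
o=ctrl.get_obs(); print(o['clock'],o['force'])
print(ctrl.close_job())"
```

```text
23.4167 [ 0.25133397 -0.15430656  0.47551798]
the job is handed in; nothing more can be done
None
```

I put the smallest stapler flat in the bay beside the staple pack, slid the cover shut, and only then tipped the lid forward so it fell shut. I handed the job in at 23.4 s with the gripper clear of everything; no verdict was reported.

- **Stapler:** after release, the wrist view showed it where planned, within about 4 pixels. The side view showed it upright on its base.
- **Cover:** it slid until it hit its stop (14 N). In the last top view the ridge is within about 1 pixel (about 3 mm) of its shut position.
- **Lid:** its front +y corner is within 1 pixel of the level position, and the side view shows it lying flat.
- **Plant and pencil cup:** their pixels are unchanged from the start.
- **Tape dispenser:** the automatic pixel comparison found 29 changed pixels around it. I put these down to the lid and gripper having moved next to it. In the side view it stands where it was.

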